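Line up the reagent bottles by size

ROBOT

A 6-joint arm with a two-finger parallel gripper is mounted at the origin on the work surface. World frame = base frame: x ahead of the robot, y to its left, z up, the work surface at z = 0. Lengths are in m, angles in rad, forces in N, time in s.
With the tool pointing down it reaches from about 0.35 to 0.85 m from the base axis. Payload 8.1 kg.
Tool frame: the origin (TCP) lies midway between the tips of the shut fingers; the grasp point (between the pads) lies 19 mm behind it (robot.grip_point_offset is the distance from the TCP to the grasp point, in m); z points along the fingers, y is the line along which they close (so a half turn about z gives the same grasp; the last joint's range is limited). The gripper opens to 93 mm and grips with 3 to 60 N. Pads are 15 mm wide; open, the fingers measure 128 mm over their backs; the gripper's body (75 mm by 188 mm) begins 65 mm behind the grasp point.
Start: joints at [-1.384, 0.13, 1.488, -0, 1.523, -0.085], TCP at [0.161, -0.578, 0.219] pointing down, gripper open.
Joint ranges: [-2.96, 2.96], [-0.89, 2.26], [0.02, 2.5], [-1.34, 4.48], [0, 2.73], [-2.66, 2.66]. Speed limits (rad/s): [2.39, 2.39, 2.79, 3.14, 3.14, 3.14].

INTERFACE

Orientations are given as a rotation vector (axis times angle).
In Python, from plant import robot, read_camera, job gives the robot as it stands.
- The arm moves only by the shell command python3 -m inch 'ROWS' [FORCE]. ROWS is JSON, one flat list of numbers, 5 for each row, row after row: the shift along the world's x, y, z in mm, then the turn about the world's z in degrees, then the opening in per cent of the stroke, from 0 (shut) to 100 (fully open). In form: [dx, dy, dz, yaw, hand, dx, dy, dz, yaw, hand, ...]. A call has 1 to 10 rows; each row is the pose to reach, as a shift and turn from the pose commanded when the call began; what a row does not reach only later rows make up. A row lasts 1/12 s, in which the tool goes at most 41.7 mm and 7.16 degrees, less where a joint would pass 70% of its speed; a pose out of reach is approached as far as the arm can. A call with a gripper value outside its range is refused whole. The fingers move at their own pace and stop on an object; FORCE is the grip in N (left out, the last holds). Time passes only in rows, so rows that repeat a pose let the fingers close. It gives the time, the measured TCP pose, the force, the opening and the grip force at its end, in the units of the state.
- robot.read_state(): the state, without advancing time (a new reading comes with each control period).
- read_camera(name): name is "side" or "top" or "wrist"; returns a dict with "image" (400x640x3 uint8, blue, green, red), "K" (3x3 intrinsics, pixels), "extrinsics" (4x4, takes a point from world to camera coordinates); the wrist camera has in their place "mount" (4x4, takes a point from camera to tool coordinates, whose origin is the TCP and whose axes are the flange's). Camera axes: x right, y down, z forward; pixel columns grow to the right and rows downward; lengths in m; the calibration is good to about 2 mm. The wrist camera is an equidistant fisheye: a pixel r from the principal point sees the ray r / f radians off the axis. A picture is of the moment at which its call begins: read the wrist's pose just before it. There is no depth.
- job.close_job(): hands the job in; it is judged then, once.
The state is a dict: "t": time; "q": joint angles; "dq": joint speeds; "joint_torque": joint torques, N m; "tool_pos": TCP position; "orientation": TCP orientation; "force": force on the tool from outside, world axes, zero at the start; "wrist_torque": the same for the moment, N m; "opening": finger opening in m; "gripper_force": force on a finger pad.
Only numpy, scipy, OpenCV 4.12 (cv2) and the standard library are available. Lean on these libraries where they do the work, as an engineer would, in place of code of your own. Each camera call takes 0.05 s, during which the arm holds its last target. There are 200 camera calls.

TASK

Finish the row of amber reagent bottles in the grey spill tray, where the half-litre bottle already stands at one end: line up the four loose bottles after it in order of size, the largest next to the half-litre bottle and the smallest furthest from it, one standing in the middle of each round black mat. Keep them upright and set them down gently, and leave the half-litre bottle and the glass beaker in the tray where they are.

Things in the scene. Friction and masses are not known exactly. Their poses are not given: they have to be found in the camera images.
- bottle_25ml_mid (a point): The smallest of the four loose bottles: closed 25 mL amber glass bottle, blank white label band, blue screw cap, upright on the bench. Round: body 36 mm across, 74 mm tall in all; cap 33 mm across, the top 20 mm; below it 10 mm of narrower neck; straight body ends 37 mm above the base. About 85 g. Point: on the axis half-way up, 37 mm above the base. z is the axis, up; x, y arbitrary.
- bottle_50ml_mid (a point): The second smallest of the four loose bottles: closed 50 mL amber glass bottle, blank white label band, blue screw cap, upright on the bench. Round: body 46 mm across, 91 mm tall in all; cap 41 mm across, the top 22 mm; below it 10 mm of narrower neck; straight body ends 52 mm above the base. About 140 g. Point: on the axis half-way up, 45.5 mm above the base. z is the axis, up; x, y arbitrary.
- bottle_100ml_mid (a point): The second largest of the four loose bottles: closed 100 mL amber glass bottle, blank white label band, blue screw cap, upright on the bench. Round: body 56 mm across, 105 mm tall in all; cap 54 mm across, the top 25 mm; below it 10 mm of narrower neck; straight body ends 63 mm above the base. About 230 g. Point: on the axis half-way up, 52.5 mm above the base. z is the axis, up; x, y arbitrary.
- bottle_250ml_mid (a point): The largest of the four loose bottles: closed 250 mL amber glass bottle, blank white label band, blue screw cap, upright on the bench. Round: body 70 mm across, 143 mm tall in all; cap 54 mm across, the top 26 mm; below it 10 mm of narrower neck; straight body ends 96 mm above the base. About 480 g. Point: on the axis half-way up, 71.5 mm above the base. z is the axis, up; x, y arbitrary.
- bottle_500ml: The half-litre bottle of the same make (amber glass, blue cap), loose, 86 mm across and 181 mm tall, already standing in the grey tray beyond one end (either end) of the row of mats, about 120 mm from the nearest mat's centre. It stays where it is. Origin: centre of its base, z up.
- beaker: Empty clear glass beaker, loose, 74 mm across the rim and 95 mm tall, in the tray beyond the other end of the row of mats, about 120 mm from the nearest mat's centre. It stays where it is. Origin: centre of its base, z up.
- mat_1: Round black rubber mat, 80 mm across, 3 mm thick (end mat, next to mat_2), one of four fixed in a straight row, about 105 mm apart, on the floor of a fixed grey spill tray (130 x 680 mm, rim 18 mm high). Origin: centre of its underside; its top, where a bottle stands, is 3 mm higher (7 mm above the bench). z up, x across the tray away from the robot, y along the row from mat_1 to mat_4.
- mat_2: Round black rubber mat, 80 mm across, 3 mm thick (between mat_1 and mat_3), one of four fixed in a straight row, about 105 mm apart, on the floor of a fixed grey spill tray (130 x 680 mm, rim 18 mm high). Origin: centre of its underside; its top, where a bottle stands, is 3 mm higher (7 mm above the bench). z up, x across the tray away from the robot, y along the row from mat_1 to mat_4.
- mat_3: Round black rubber mat, 80 mm across, 3 mm thick (between mat_2 and mat_4), one of four fixed in a straight row, about 105 mm apart, on the floor of a fixed grey spill tray (130 x 680 mm, rim 18 mm high). Origin: centre of its underside; its top, where a bottle stands, is 3 mm higher (7 mm above the bench). z up, x across the tray away from the robot, y along the row from mat_1 to mat_4.
- mat_4: Round black rubber mat, 80 mm across, 3 mm thick (end mat, next to mat_3), one of four fixed in a straight row, about 105 mm apart, on the floor of a fixed grey spill tray (130 x 680 mm, rim 18 mm high). Origin: centre of its underside; its top, where a bottle stands, is 3 mm higher (7 mm above the bench). z up, x across the tray away from the robot, y along the row from mat_1 to mat_4.
Not all that is in view belongs to the job. Leave any green look-alike of the part that bears bottle_250ml_mid alone.

How it is judged:
By the outcome, as a careful person would: the job done as asked, in the order asked, and still so for the second after the job is handed in, with the robot touching nothing.
It also fails if it takes over 115 s, if anything falls off the work surface, if the arm or the gripper's body presses on something with over 40 N, if the wrist force passes 120 N, or if a joint passes its speed limit or range.

## Working session

There is one attempt and no reset: what is moved stays moved. The work goes in short steps, Python scripts to look and compute and a shell command to move; the robot and the scene stay as the last step left them, time stands still between calls to the robot, and variables do not carry over. Pictures are saved under pics/ and viewed, at most 14 in all, crops included, and the job is handed in when it is done.

```bash
ls; mkdir -p pics
python3 - <<'E'
from plant import robot, read_camera
import cv2, numpy as np
s=robot.read_state(); print(s['t'],s['tool_pos'],s['orientation'],s['opening'],robot.grip_point_offset)
for n in('top','side'):
    c=read_camera(n); cv2.imwrite(f'pics/{n}0.png',c['image']); print(n,c['K'].tolist(),np.round(c['extrinsics'],4).tolist())
E
```

```text
pics
0.0 [ 0.16097442 -0.57742378  0.2176027 ] [-3.11084860e+00 -4.25291593e-01  1.58338468e-04] 0.09269544280631285 0.0188
top [[362.40480718059496, 0.0, 324.4214819089674], [0.0, 362.40480718059496, 200.4443166644539], [0.0, 0.0, 1.0]] [[0.0176, -0.9995, 0.0269, -0.009], [-0.9975, -0.0194, -0.0683, 0.4439], [0.0688, -0.0257, -0.9973, 0.8415], [0.0, 0.0, 0.0, 1.0]]
side [[479.8407884673786, 0.0, 317.9774469758214], [0.0, 479.8407884673786, 201.97066026887478], [0.0, 0.0, 1.0]] [[-0.8266, -0.5627, -0.0108, 0.3734], [-0.4167, 0.6248, -0.6602, 0.2586], [0.3783, -0.5413, -0.751, 1.24], [0.0, 0.0, 0.0, 1.0]]
```

View pics/top0.png

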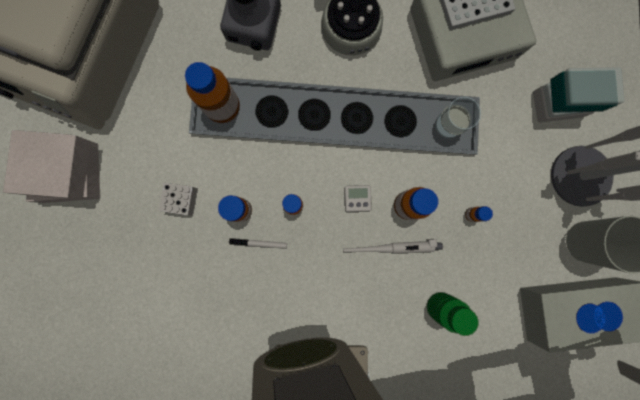

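View pics/side0.png

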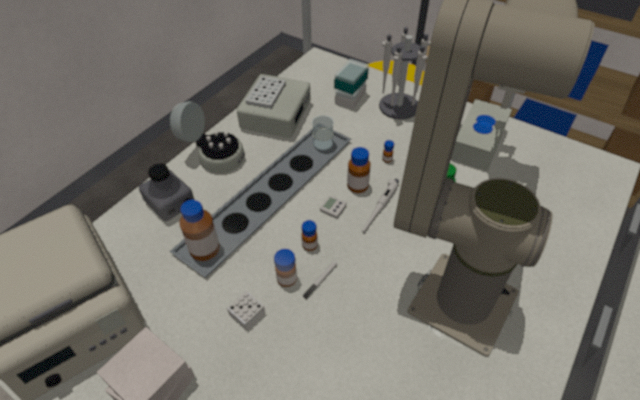

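```bash
cat > h.py <<'E'
import numpy as np, cv2
from plant import robot, read_camera
def ray(c,uv):
    E=c['extrinsics'];R,t=E[:3,:3],E[:3,3]
    d=R.T@np.linalg.inv(c['K'])@np.array([uv[0],uv[1],1.]);return -R.T@t,d
def onz(c,uv,z):
    o,d=ray(c,uv);return o+d*(z-o[2])/d[2]
def tri(r1,r2):
    A=np.c_[r1[1],-r2[1]];k=np.linalg.lstsq(A,r2[0]-r1[0],rcond=None)[0]
    p,q=r1[0]+k[0]*r1[1],r2[0]+k[1]*r2[1];return (p+q)/2,np.linalg.norm(p-q)
def blobs(m,amin):
    n,l,s,ce=cv2.connectedComponentsWithStats(m.astype(np.uint8))
    return [(ce[i],s[i]) for i in range(1,n) if s[i][4]>=amin]
def blue(im):
    h=cv2.cvtColor(im,cv2.COLOR_BGR2HSV);return (h[...,0]>100)&(h[...,0]<128)&(h[...,1]>130)&(h[...,2]>60)
E
python3 - <<'E'
from h import *
t=read_camera('top');s=read_camera('side')
bt=blobs(blue(t['image']),40);bs=blobs(blue(s['image']),25)
for c,st in bt: print('top',c.round(1),st)
for c,st in bs: print('side',c.round(1),st)
H={(484,213):.064,(292,204):.080,(424,202):.130,(233,208):.0925}
S={(484,213):(389,145),(292,204):(309,228),(424,202):(359,155),(233,208):(285,256)}
near=lambda b,p:min(b,key=lambda x:np.hypot(*(x[0]-p)))[0]
for k in H:
    a=near(bt,k);b=near(bs,S[k]);p,g=tri(ray(t,a),ray(s,b));print(k,onz(t,a,H[k]).round(4),'side',onz(s,b,H[k]).round(4),'tri',p.round(4),g.round(4))
g=t['image'].max(2)
for p in[(272,111),(315,114),(358,118),(401,121)]:
    m=np.zeros(g.shape,bool);m[p[1]-22:p[1]+23,p[0]-21:p[0]+22]=1
    b=max(blobs((g<62)&m,100),key=lambda x:x[1][4]);print('mat',b[0].round(1),b[1],onz(t,b[0],.007).round(4))
gs=s['image'].max(2)
for p in[(235,223),(259,202),(281,182),(302,163)]:
    m=np.zeros(g.shape,bool);m[p[1]-12:p[1]+13,p[0]-15:p[0]+16]=1
    b=max(blobs((gs<50)&m,50),key=lambda x:x[1][4]);print('mat side',b[0].round(1),b[1],onz(s,b[0],.007).round(4))
cv2.imwrite('pics/crop1.png',np.hstack([cv2.resize(t['image'][180:260,200:500],(800,213),interpolation=2)]))
E
```

```text
top [198.8  75.6] [185  63  29  27 596]
top [424.2 201.2] [412 189  26  26 533]
top [291.4 203.3] [283 195  18  18 260]
top [231.  207.8] [219 196  25  25 505]
top [484.4 213.2] [478 207  14  14 160]
top [599.1 317.1] [ 577  302   46   31 1127]
side [588.   69.3] [569  42  38  58 786]
side [545.3 116.6] [ 515   99   60   37 1160]
side [484. 124.] [474 116  21  17 276]
side [388.6 145.3] [385 141   8  10  67]
side [359.5 155.9] [352 148  16  17 235]
side [191.5 209.1] [180 199  23  22 347]
side [308.8 227.8] [303 221  13  15 158]
side [284.4 257.1] [275 250  19  15 235]
(484, 213) [ 0.4189 -0.3602  0.064 ] side [ 0.4197 -0.3584  0.064 ] tri [ 0.4196 -0.3601  0.0629] 0.0016
(292, 204) [0.4318 0.0728 0.08  ] side [0.4323 0.0715 0.08  ] tri [0.4316 0.0727 0.0817] 0.0003
(424, 202) [ 0.4385 -0.2035  0.13  ] side [ 0.4389 -0.2015  0.13  ] tri [ 0.4393 -0.2036  0.1283] 0.0015
(233, 208) [0.4191 0.2003 0.0925] side [0.4237 0.192  0.0925] tri [0.4186 0.1978 0.1035] 0.0001
mat [271.3 111.1] [255  95  34  33 852] [0.6586 0.1313 0.007 ]
mat [313.9 114.4] [298  98  33  33 844] [0.6532 0.0281 0.007 ]
mat [356.5 117.5] [341 102  32  32 828] [ 0.6481 -0.0754  0.007 ]
mat [400.1 120.9] [384 105  33  33 833] [ 0.6425 -0.1821  0.007 ]
mat side [235.  222.7] [223 213  25  20 385] [0.6585 0.1304 0.007 ]
mat side [258.4 201.6] [247 193  24  18 347] [0.6534 0.0275 0.007 ]
mat side [279.9 181.9] [269 174  23  17 311] [ 0.6489 -0.0756  0.007 ]
mat side [300.9 163. ] [290 156  23  16 273] [ 0.6438 -0.1822  0.007 ]
```

View pics/crop1.png

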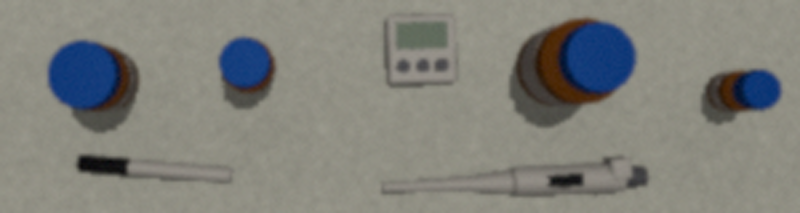

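```bash
python3 -m inch '[140,187,20,37,100,140,187,20,37,100,140,187,20,37,100,140,187,20,37,100,140,187,20,37,100,140,187,20,37,100,140,187,20,37,100]'
python3 -m inch '[138,188,0,37.4,100,138,188,0,37.4,100,138,188,0,37.4,100,138,188,0,37.4,100,138,188,0,37.4,100,138,188,0,37.4,100,138,188,0,37.4,100,138,188,0,37.4,100]'
cat >> h.py <<'E'
from scipy.spatial.transform import Rotation as Ro
def wrist():
    s=robot.read_state();c=read_camera('wrist')
    T=np.eye(4);T[:3,:3]=Ro.from_rotvec(s['orientation']).as_matrix();T[:3,3]=s['tool_pos']
    c['T']=T@c['mount'];return s,c
def wz(c,uv,z):
    K=c['K'];x=(uv[0]-K[0,2])/K[0,0];y=(uv[1]-K[1,2])/K[1,1];r=np.hypot(x,y)
    d=np.array([x/r*np.sin(r),y/r*np.sin(r),np.cos(r)]) if r>1e-9 else np.array([0,0,1.])
    d=c['T'][:3,:3]@d;o=c['T'][:3,3];return o+d*(z-o[2])/d[2]
def wpix(c,p):
    v=np.linalg.inv(c['T'])@np.r_[p,1];th=np.arctan2(np.hypot(v[0],v[1]),v[2]);n=np.hypot(v[0],v[1])
    return c['K'][:2,2]+c['K'][0,0]*th*v[:2]/n
def yawdir(s):
    y=Ro.from_rotvec(s['orientation']).as_matrix()[:,1];return np.degrees(np.arctan2(y[1],y[0]))
E
python3 - <<'E'
from h import *
s,c=wrist();print(s['t'],s['tool_pos'],yawdir(s),s['q'].round(2) if hasattr(s['q'],'round') else s['q']);print(c['K'],c['mount'])
cv2.imwrite('pics/w1.png',c['image'])
for b,st in blobs(blue(c['image']),100): print(b,st,wz(c,b,.143),wz(c,b,.13))
print(wpix(c,[.4387,-.2028,.143]))
E
```

```text
t: 0.78
tool_pos: [0.304, -0.3875, 0.2394]
orientation: [2.812, 1.4, 0.003]
force: [-0.2, 0.1, -0.3]
opening: 0.0932
gripper_force: 0.0
t: 1.45
tool_pos: [0.4395, -0.2023, 0.2384]
orientation: [-2.22, -2.223, 0.001]
force: [0.5, 0.1, -0.6]
opening: 0.0927
gripper_force: 0.0
1.45 [ 0.43947026 -0.20230183  0.23839314] 0.08507964448376314 [-0.54 -0.2   1.77 -0.    1.57 -0.54]
[[309.70691629   0.         316.36433853]
 [  0.         309.70691629 195.04059951]
 [  0.           0.           1.        ]] [[ 8.38893306e-04 -9.62897607e-01 -2.69865699e-01  7.51794869e-02]
 [ 9.99999480e-01  6.51401598e-04  7.84315423e-04  6.53846532e-04]
 [-5.79424496e-04 -2.69866217e-01  9.62897653e-01 -1.64676589e-01]
 [ 0.00000000e+00  0.00000000e+00  0.00000000e+00  1.00000000e+00]]
[316.46310241 194.33320783] [ 288  165   58   60 2656] [ 0.44036259 -0.19937904  0.143     ] [ 0.44037538 -0.20299197  0.13      ]
[314.55257996 198.09786082]
```

View pics/w1.png

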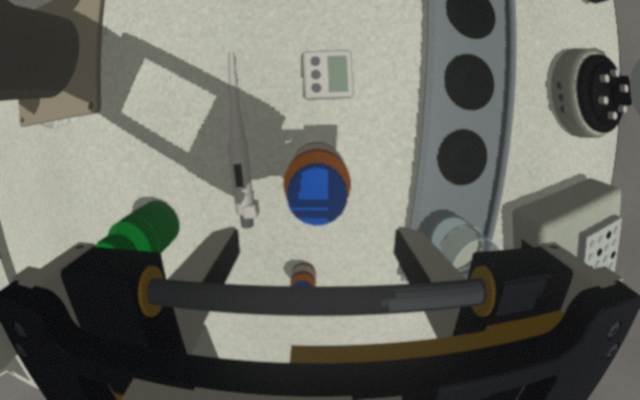

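```bash
python3 -m inch '[0,0,-40,0,100,0,0,-80,0,100,0,0,-110,0,100,0,0,-127,0,100,0,0,-127,0,100,0,0,-127,0,45,0,0,-127,0,40,0,0,-127,0,40,0,0,-127,0,40,0,0,-127,0,40]' 30
python3 -m inch '[0,0,0,0,40,0,0,0,0,40,0,0,0,0,40,0,0,10,0,40,0,0,30,0,40,0,0,50,0,40,0,0,60,0,40,0,0,60,0,40,0,0,60,0,40]' 30
```

```text
t: 2.33
tool_pos: [0.4399, -0.2036, 0.1131]
orientation: [2.22, 2.219, 0.001]
force: [0.3, -0.6, 0.2]
opening: 0.0642
gripper_force: 0.0
t: 3.08
tool_pos: [0.4392, -0.203, 0.1717]
orientation: [2.221, 2.221, 0.0]
force: [0.5, 0.4, -4.3]
opening: 0.0538
gripper_force: 30.0
```

```bash
python3 -m inch '[6,9,0,0,40,20,30,0,0,40,34,52,0,0,40,48,73,0,0,40,62,94,0,0,40,76,116,0,0,40,90,137,0,0,40,104,158,0,0,40,118,179,0,0,40,130,198,0,0,40]'
python3 -m inch '[14,21,0,0,40,28,43,0,0,40,42,64,0,0,40,56,85,0,0,40,70,107,0,0,40,80,122,0,0,40,87,132,0,0,40,89.5,135.5,0,0,40,89.5,136,0,0,40,89.5,136,0,0,40]'
python3 - <<'E'
from h import *
s=robot.read_state();print(s['tool_pos'],s['orientation'],s['force'],s['opening'])
for n in('top','side'):
    c=read_camera(n);cv2.imwrite(f'pics/{n}1.png',c['image'][20:220,100:500] if n=='top' else c['image'][130:330,150:450])
E
```

```text
t: 3.92
tool_pos: [0.5688, -0.0026, 0.1695]
orientation: [-2.22, -2.22, 0.002]
force: [-0.6, -0.1, -3.4]
opening: 0.0538
gripper_force: 30.0
t: 4.75
tool_pos: [0.6577, 0.1311, 0.1701]
orientation: [-2.221, -2.22, 0.003]
force: [-0.2, 0.1, -4.3]
opening: 0.0538
gripper_force: 30.0
[0.65767529 0.13107569 0.17013445] [-2.22057283 -2.22039361  0.00324571] [-0.18357224  0.07386319 -4.26899673] 0.05379127665320871
```

View pics/side1.png

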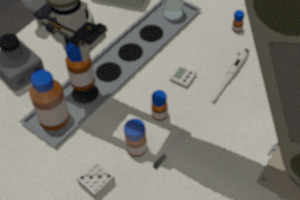

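```bash
python3 -m inch '[1,0,-12,0,40,1,0,-26,0,40,1,0,-38,0,40,1,0,-46,0,40,1,0,-49,0,40,1,0,-50,0,40,1,0,-50.5,0,40,1,0,-51,0,40,1,0,-51,0,40]'
```

```text
t: 5.6
tool_pos: [0.66, 0.1311, 0.1212]
orientation: [2.221, 2.221, 0.001]
force: [0.1, 0.6, -4.3]
opening: 0.0541
gripper_force: 30.0
```

```bash
python3 -m inch '[0,0,-0.5,0,40,0,0,-1,0,40,0,0,-1,0,40]'
```

```text
t: 5.85
tool_pos: [0.6597, 0.131, 0.1198]
orientation: [2.222, 2.221, 0.0]
force: [0.5, 0.0, -3.1]
opening: 0.0534
gripper_force: 30.0
```

```bash
python3 -m inch '[0,0,-0.5,0,40,0,0,-1,0,40,0,0,-1,0,40]'
```

```text
t: 6.1
tool_pos: [0.6598, 0.1311, 0.1193]
orientation: [2.222, 2.221, 0.001]
force: [-1.2, 0.7, 1.1]
opening: 0.0535
gripper_force: 30.0
```

```bash
python3 -m inch '[0,0,0,0,60,0,0,0,0,80,0,0,0,0,100,0,0,0,0,100,0,0,10,0,100,0,0,40,0,100,0,0,75,0,100,0,0,110,0,100,0,0,110,0,100,0,0,110,0,100]'
python3 -m inch '[-40,12,0,0,100,-80,23,0,0,100,-120,34,0,0,100,-160,46,0,0,100,-200,58,0,0,100,-236,69,0,0,100,-241,69,0,0,100,-241,69,0,0,100,-241,69,0,0,100]'
python3 - <<'E'
from h import *
s,c=wrist();print(s['t'],s['tool_pos'],yawdir(s));cv2.imwrite('pics/w2.png',c['image'])
for b,st in blobs(blue(c['image']),100): print(b,st,wz(c,b,.105),wz(c,b,.0925))
for n in('top','side'):
    t=read_camera(n);cv2.imwrite(f'pics/{n}2.png',t['image'])
    for b,st in blobs(blue(t['image']),40):
        if b[1]<240: print(n,b,st,onz(t,b,.137),onz(t,b,.0925))
E
```

```text
t: 6.93
tool_pos: [0.6617, 0.1313, 0.2337]
orientation: [2.219, 2.218, 0.009]
force: [-0.3, 0.2, 0.0]
opening: 0.0928
gripper_force: 0.0
t: 7.68
tool_pos: [0.4187, 0.2, 0.2283]
orientation: [2.221, 2.221, 0.0]
force: [-0.4, -0.5, 0.5]
opening: 0.093
gripper_force: 0.0
7.6833 [0.41867423 0.19995597 0.22832835] 0.01345486435533997
[577.32230704 158.05173876] [ 552  130   51   59 2358] [0.74313628 0.24229487 0.105     ] [0.75719395 0.24086749 0.0925    ]
[317.452194   188.54272517] [ 292  162   52   54 2165] [0.42063315 0.2008683  0.105     ] [0.42069255 0.19764279 0.0925    ]
[527.14       240.05333333] [508 231  41  18 450] [0.67676332 0.13757486 0.105     ] [0.68794007 0.13160209 0.0925    ]
[328.69946809 279.84574468] [313 271  32  16 376] [0.43297067 0.09961859 0.105     ] [0.43356558 0.09199833 0.0925    ]
top [199.28278041  76.19589258] [185  63  30  28 633] [0.68668116 0.26433642 0.137     ] [0.70499855 0.27909771 0.0925    ]
top [262.63414634  90.36933798] [250  77  27  28 574] [0.66047243 0.13377479 0.137     ] [0.67719832 0.1406078  0.0925    ]
top [291.41085271 203.30232558]
[... 157 characters left out ...]
6 0.1902034  0.137     ] [0.4187801  0.20046301 0.0925    ]
top [483.89534884 213.20930233] [476 207  16  14 172] [ 0.41577452 -0.32455715  0.137     ] [ 0.41764127 -0.34555607  0.0925    ]
side [568.19755747  48.78591954] [ 535   31   72   31 1392] [ 0.0898782  -1.11614327  0.137     ] [ 0.09642189 -1.20045718  0.0925    ]
side [227.68231047 193.48736462] [219 184  18  20 277] [0.65860746 0.13300124 0.137     ] [0.69127113 0.10605668 0.0925    ]
side [191.42857143 209.28851541] [180 199  23  22 357] [0.70124863 0.22981932 0.137     ] [0.73587067 0.20732131 0.0925    ]
side [309.60150376 228.18796992] [304 221  12  15 133] [0.40290777 0.10731923 0.137     ] [0.42382794 0.07919518 0.0925    ]
```

View pics/w2.png

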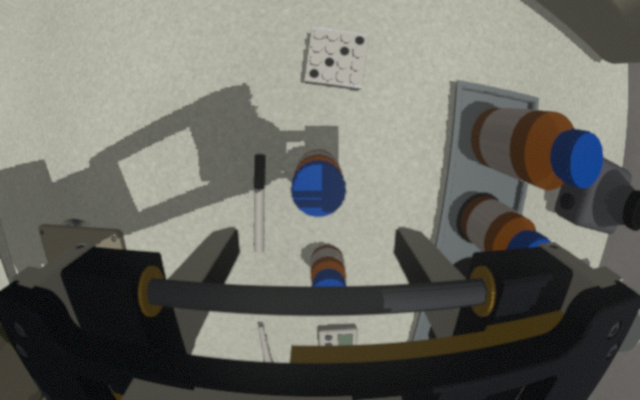

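```bash
python3 -m inch '[1,-0.5,-40,0,100,1,-0.5,-80,0,100,1,-0.5,-120,0,100,1,-0.5,-145,0,100,1,-0.5,-154,0,100,1,-0.5,-154,0,100,1,-0.5,-154,0,45,1,-0.5,-154,0,40,1,-0.5,-154,0,40,1,-0.5,-154,0,40]' 30
python3 -m inch '[0,0,0,0,40,0,0,0,0,40,0,0,0,0,40,0,0,0,0,40,0,0,10,0,40,0,0,30,0,40,0,0,50,0,40,0,0,60,0,40,0,0,60,0,40,0,0,60,0,40]' 30
```

```text
t: 8.67
tool_pos: [0.4212, 0.2, 0.0767]
orientation: [2.221, 2.22, 0.005]
force: [-0.5, 0.1, -0.0]
opening: 0.0708
gripper_force: 0.0
t: 9.5
tool_pos: [0.4199, 0.1996, 0.1349]
orientation: [2.222, 2.221, 0.002]
force: [0.4, 0.3, -2.8]
opening: 0.0539
gripper_force: 30.0
```

```bash
python3 -m inch '[7,-5,0,0,40,24,-18,0,0,40,44,-33,0,0,40,64,-48,0,0,40,84,-63,0,0,40,104,-79,0,0,40,124,-94,0,0,40,144,-109,0,0,40,164,-124,0,0,40,184,-140,0,0,40]'
python3 -m inch '[20,-12,0,0,40,36,-23,0,0,40,45,-29,0,0,40,49,-31,0,0,40,49.5,-31.5,0,0,40,49.5,-31.5,-12,0,40,49.5,-31.5,-28,0,40,49.5,-31.5,-42,0,40,49.5,-31.5,-50,0,40,49.5,-31.5,-50,0,40]'
python3 -m inch '[0,0,-0.5,0,40,0,0,-1,0,40,0,0,-1,0,40]'
```

```text
t: 10.33
tool_pos: [0.6037, 0.0581, 0.1323]
orientation: [-2.221, -2.219, 0.003]
force: [-0.1, 0.6, -1.1]
opening: 0.0536
gripper_force: 30.0
t: 11.17
tool_pos: [0.6513, 0.0286, 0.0821]
orientation: [-2.219, -2.22, 0.004]
force: [0.7, -0.8, -0.9]
opening: 0.0534
gripper_force: 30.0
t: 11.42
tool_pos: [0.6531, 0.0282, 0.0837]
orientation: [2.222, 2.221, 0.0]
force: [-0.1, -0.8, -1.8]
opening: 0.0536
gripper_force: 30.0
```

```bash
python3 -m inch '[0,0,-0.5,0,40,0,0,-1,0,40,0,0,-1,0,40]'; python3 -m inch '[0,0,-0.5,0,40,0,0,-1,0,40,0,0,-1,0,40]'
```

```text
t: 11.67
tool_pos: [0.6531, 0.028, 0.0827]
orientation: [2.222, 2.221, 0.0]
force: [-0.1, 0.2, -2.3]
opening: 0.0534
gripper_force: 30.0
t: 11.92
tool_pos: [0.653, 0.028, 0.0815]
orientation: [-2.222, -2.221, 0.0]
force: [0.6, -0.1, -1.8]
opening: 0.0534
gripper_force: 30.0
```

```bash
python3 -m inch '[0,0,-0.5,0,40,0,0,-0.5,0,40,0,0,-0.5,0,40]'; python3 -m inch '[0,0,-0.5,0,40,0,0,-0.5,0,40,0,0,-0.5,0,40]'
```

```text
t: 12.17
tool_pos: [0.6531, 0.028, 0.0811]
orientation: [-2.222, -2.221, 0.0]
force: [0.6, 0.4, -2.6]
opening: 0.0537
gripper_force: 30.0
t: 12.42
tool_pos: [0.6532, 0.028, 0.0809]
orientation: [2.222, 2.221, 0.0]
force: [-1.6, -0.7, 0.6]
opening: 0.0535
gripper_force: 30.0
```

```bash
python3 -m inch '[0,0,0,0,60,0,0,0,0,80,0,0,0,0,100,0,0,0,0,100,0,0,10,0,100,0,0,40,0,100,0,0,75,0,100,0,0,110,0,100,0,0,130,0,100,0,0,130,0,100]'
python3 -m inch '[-40,8,0,0,100,-80,16,0,0,100,-120,24,0,0,100,-160,32,0,0,100,-200,40,0,0,100,-221,44,0,0,100,-221,44,0,0,100,-221,44,0,0,100,-221,44,0,0,100]'
python3 - <<'E'
from h import *
s,c=wrist();print(s['t'],s['tool_pos'],yawdir(s));cv2.imwrite('pics/w3.png',c['image'])
for b,st in blobs(blue(c['image']),100): print(b,st,wz(c,b,.091),wz(c,b,.08))
for n in('top','side'):
    t=read_camera(n);cv2.imwrite(f'pics/{n}3.png',t['image'])
    for b,st in blobs(blue(t['image']),40):
        if b[1]<240: print(n,b,st,onz(t,b,.0995),onz(t,b,.08))
E
```

```text
t: 13.25
tool_pos: [0.6564, 0.0279, 0.2192]
orientation: [2.216, 2.215, 0.012]
force: [1.4, -0.4, 1.0]
opening: 0.0932
gripper_force: 0.0
t: 14.0
tool_pos: [0.4328, 0.0719, 0.2111]
orientation: [2.221, 2.22, 0.002]
force: [-1.1, 0.4, 0.6]
opening: 0.0927
gripper_force: 0.0
14.0 [0.43282375 0.07194463 0.21114341] -0.023786073777925
[582.06228522  23.58032646] [ 554    0   56   51 2328] [0.75955106 0.28556232 0.091     ] [0.77215301 0.2909087  0.08      ]
[550.96610169 142.20008268] [ 524  116   54   56 2419] [0.70167441 0.12989814 0.091     ] [0.71204109 0.12923255 0.08      ]
[316.32104832 187.76658477] [ 297  168   40   41 1221] [0.43384197 0.074465   0.091     ] [0.43386458 0.07165851 0.08      ]
[510.44334975 229.45258621] [ 488  208   46   43 1624] [0.65758422 0.02607008 0.091     ] [0.66624806 0.02139451 0.08      ]
top [198.96747967  75.88292683] [185  63  29  28 615] [0.70279155 0.27747945 0.0995    ] [0.71083534 0.2839657  0.08      ]
top [262.55698529  89.71139706] [250  77  27  25 544] [0.67602121 0.13974203 0.0995    ] [0.68338733 0.14274156 0.08      ]
top [311.71428571  
[... 298 characters left out ...]
.08057062 -1.15714037  0.0995    ] [ 0.0831509 -1.1935046  0.08     ]
side [388.55072464 145.24637681] [385 141   8  10  69] [ 0.40390492 -0.32162085  0.0995    ] [ 0.41274993 -0.34179657  0.08      ]
side [255.82608696 180.56916996] [247 173  18  17 253] [0.65164291 0.02615423 0.0995    ] [0.66528794 0.0127168  0.08      ]
side [227.9760274  193.40753425] [219 184  19  20 292] [0.68564037 0.10959763 0.0995    ] [0.69994412 0.09777694 0.08      ]
side [191.45098039 209.36694678] [180 199  23  22 357] [0.73017091 0.21103374 0.0995    ] [0.74533746 0.20117843 0.08      ]
side [308.64238411 228.08609272] [303 221  13  15 151] [0.42286127 0.08475762 0.0995    ] [0.43207357 0.07245565 0.08      ]
```

```bash
python3 -m inch '[0,0.5,-40,0,100,0,0.5,-80,0,100,0,0.5,-120,0,100,0,0.5,-142,0,100,0,0.5,-149,0,100,0,0.5,-149,0,100,0,0.5,-149,0,45,0,0.5,-149,0,30,0,0.5,-149,0,30,0,0.5,-149,0,30]' 20
python3 -m inch '[0,0,0,0,30,0,0,0,0,30,0,0,0,0,30,0,0,0,0,30,0,0,0,0,30,0,0,10,0,30,0,0,30,0,30,0,0,50,0,30,0,0,60,0,30,0,0,60,0,30]' 20
```

```text
t: 14.98
tool_pos: [0.4336, 0.0726, 0.0634]
orientation: [2.22, 2.219, 0.004]
force: [-0.3, -0.3, 0.3]
opening: 0.071
gripper_force: 0.0
t: 15.82
tool_pos: [0.4341, 0.0726, 0.1248]
orientation: [2.22, 2.219, 0.006]
force: [1.3, -0.5, -1.6]
opening: 0.0407
gripper_force: 20.0
```

Run:
```python
from h import *
print(np.mean([(read_camera('top'),robot.read_state()['tool_pos'])[1] for _ in range(4)],0))
```

```text
[0.43208219 0.07253194 0.12147035]
```

```bash
python3 -m inch '[7,-5,0,0,30,24,-18,0,0,30,44,-32,0,0,30,64,-45,0,0,30,84,-58,0,0,30,104,-72,0,0,30,124,-86,0,0,30,144,-99,0,0,30,164,-112,0,0,30,184,-126,0,0,30]'
python3 -m inch '[15,-10,0,0,30,25,-17,0,0,30,30,-21,0,0,30,32.5,-22,0,0,30,32.5,-22,-10,0,30,32.5,-22,-26,0,30,32.5,-22,-40,0,30,32.5,-22,-49,0,30,32.5,-22,-51,0,30,32.5,-22,-51,0,30]'
python3 -m inch '[0,0,-0.5,0,30,0,0,-1,0,30,0,0,-1,0,30]'
```

```text
t: 16.85
tool_pos: [0.6167, -0.0546, 0.1199]
orientation: [-2.221, -2.22, 0.002]
force: [0.4, 0.6, -0.5]
opening: 0.0408
gripper_force: 20.0
t: 17.68
tool_pos: [0.6476, -0.075, 0.0694]
orientation: [-2.22, -2.22, 0.002]
force: [-0.4, -0.4, -0.7]
opening: 0.0404
gripper_force: 20.0
t: 17.93
tool_pos: [0.649, -0.0755, 0.0703]
orientation: [2.221, 2.22, 0.001]
force: [0.6, -0.2, -1.2]
opening: 0.0408
gripper_force: 20.0
```

```bash
python3 -m inch '[0,0,-0.5,0,30,0,0,-1,0,30,0,0,-1,0,30]';python3 -m inch '[0,0,-0.3,0,30,0,0,-0.5,0,30,0,0,-0.5,0,30]'
```

```text
t: 18.18
tool_pos: [0.6487, -0.0755, 0.0687]
orientation: [2.222, 2.221, 0.0]
force: [0.2, -0.7, -1.7]
opening: 0.0407
gripper_force: 20.0
t: 18.43
tool_pos: [0.6486, -0.0755, 0.0681]
orientation: [-2.222, -2.221, -0.0]
force: [-0.2, -0.1, -2.1]
opening: 0.0405
gripper_force: 20.0
```

```bash
python3 -m inch '[0,0,-0.3,0,30,0,0,-0.5,0,30,0,0,-0.5,0,30]';python3 -m inch '[0,0,-0.2,0,30,0,0,-0.4,0,30,0,0,-0.4,0,30]'
```

```text
t: 18.68
tool_pos: [0.6487, -0.0755, 0.068]
orientation: [2.222, 2.221, 0.0]
force: [-1.3, -1.1, 2.4]
opening: 0.0405
gripper_force: 20.0
t: 18.93
tool_pos: [0.6488, -0.0756, 0.068]
orientation: [2.222, 2.221, 0.0]
force: [-2.6, 1.1, 5.6]
opening: 0.0408
gripper_force: 20.0
```

```bash
python3 -m inch '[0,0,0.4,0,30,0,0,0.4,0,50,0,0,0.4,0,75,0,0,0.4,0,100,0,0,0.4,0,100,0,0,20,0,100,0,0,55,0,100,0,0,95,0,100,0,0,130,0,100,0,0,130,0,100]'
python3 -m inch '[-115,-142,0,0,100,-115,-142,0,0,100,-115,-142,0,0,100,-115,-142,0,0,100,-115,-142,0,0,100,-115,-142,0,0,100]'
python3 -m inch '[-114.5,-142,0,0,100,-114.5,-142,0,0,100,-114.5,-142,0,0,100,-114.5,-142,0,0,100,-114.5,-142,0,0,100,-114.5,-142,0,0,100,-114.5,-142,0,0,100]'
python3 - <<'E'
from h import *
s,c=wrist();print(s['t'],s['tool_pos'],yawdir(s));cv2.imwrite('pics/w4.png',c['image'])
for b,st in blobs(blue(c['image']),100): print(b,st,wz(c,b,.074),wz(c,b,.064))
for n in('top','side'):
    t=read_camera(n);cv2.imwrite(f'pics/{n}4.png',t['image'])
    for b,st in blobs(blue(t['image']),40):
        if b[1]<240: print(n,b,st,onz(t,b,.087),onz(t,b,.064))
E
```

```text
t: 19.77
tool_pos: [0.6529, -0.0763, 0.2074]
orientation: [2.214, 2.213, 0.012]
force: [1.5, 0.0, 1.5]
opening: 0.0919
gripper_force: 0.0
t: 20.27
tool_pos: [0.5314, -0.2206, 0.1971]
orientation: [2.226, 2.216, -0.002]
force: [-0.7, -0.5, -0.2]
opening: 0.0931
gripper_force: 0.0
t: 20.85
tool_pos: [0.4193, -0.3595, 0.1971]
orientation: [-2.224, -2.219, -0.001]
force: [1.1, 0.7, 0.1]
opening: 0.0929
gripper_force: 0.0
20.85 [ 0.41931902 -0.35954438  0.19708048] -0.12492257057497316
[317.02745098 186.31895425] [302 171  31  32 765] [ 0.42090034 -0.35627792  0.074     ] [ 0.42092978 -0.35877381  0.064     ]
top [198.82244556  75.60636516] [185  63  29  27 597] [0.70856192 0.28197858 0.087     ] [0.71806751 0.28963905 0.064     ]
top [262.46323529  89.77205882] [250  77  27  26 544] [0.68060066 0.14186626 0.087     ] [0.68928473 0.14541009 0.064     ]
top [314.22745098 100.62941176] [302  88  25  26 510] [0.6592684  0.02749656 0.087     ] [0.6673257 0.0276801 0.064    ]
top [361.17985612 105.82014388] [352  97  19  19 278] [ 0.65035415 -0.07649359  0.087     ] [ 0.65814954 -0.07936539  0
[... 339 characters left out ...]
 -0.73495334  0.087     ] [ 0.02260438 -0.76778842  0.064     ]
side [388.62903226 145.46774194] [385 141   8  10  62] [ 0.408871   -0.33377882  0.087     ] [ 0.41928769 -0.35755832  0.064     ]
side [278.57246377 163.52173913] [273 157  12  14 138] [ 0.64822773 -0.07699565  0.087     ] [ 0.66404734 -0.09497886  0.064     ]
side [255.8976378  180.63779528] [247 173  18  17 254] [0.66003596 0.01764183 0.087     ] [0.67612212 0.00179484 0.064     ]
side [227.95172414 193.33448276] [219 184  19  20 290] [0.69505751 0.10184347 0.087     ] [0.71193419 0.08789714 0.064     ]
side [191.4789916  209.29971989] [180 199  23  22 357] [0.7400027  0.20449205 0.087     ] [0.75789392 0.19286277 0.064     ]
```

View pics/w4.png

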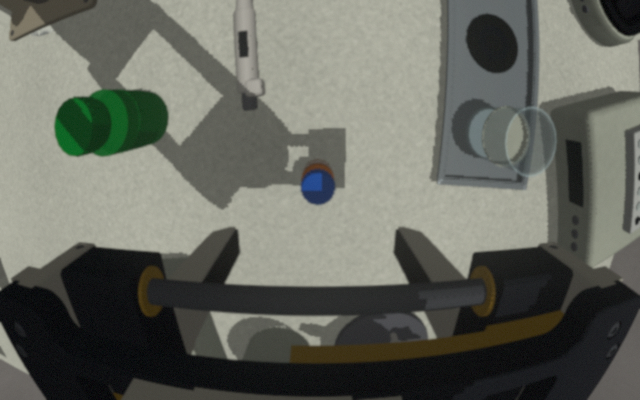

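```bash
python3 -m inch '[0.5,0,-40,0,100,0.5,0,-80,0,100,0.5,0,-120,0,100,0.5,0,-144,0,100,0.5,0,-151,0,100,0.5,0,-151,0,100,0.5,0,-151,0,40,0.5,0,-151,0,20,0.5,0,-151,0,20,0.5,0,-151,0,20]' 15
python3 -m inch '[0,0,0,0,20,0,0,0,0,20,0,0,0,0,20,0,0,0,0,20,0,0,0,0,20,0,0,0,0,20,0,0,10,0,20,0,0,30,0,20,0,0,50,0,20,0,0,60,0,20]' 15
python3 -m inch '[0,0,0,0,20,0,0,0,0,20]'
```

```text
t: 21.83
tool_pos: [0.4208, -0.3606, 0.0484]
orientation: [2.219, 2.219, -0.0]
force: [-0.2, 0.5, 1.2]
opening: 0.0711
gripper_force: 0.0
t: 22.67
tool_pos: [0.4205, -0.3603, 0.1093]
orientation: [2.22, 2.219, -0.0]
force: [-0.1, -0.0, 1.0]
opening: 0.0328
gripper_force: 15.0
t: 22.83
tool_pos: [0.42, -0.3599, 0.1069]
orientation: [2.221, 2.22, -0.0]
force: [-0.2, 0.2, -1.8]
opening: 0.0324
gripper_force: 15.0
```

```bash
python3 -m inch '[2,7,0,0,20,8,24,0,0,20,16,46,0,0,20,26,68,0,0,20,38,90,0,0,20,52,110,0,0,20,68,128,0,0,20,86,142,0,0,20,106,152,0,0,20,128,160,0,0,20]'
python3 -m inch '[22,5,0,0,20,44,10,0,0,20,64,14,0,0,20,80,16,0,0,20,90,17.5,0,0,20,95,18,0,0,20,95,18,-15,0,20,95,18,-35,0,20,95,18,-48,0,20,95,18,-51,0,20]'
python3 -m inch '[0,0,0,0,20,0,0,-0.5,0,20,0,0,-0.5,0,20]'
```

```text
t: 23.67
tool_pos: [0.5471, -0.1972, 0.1043]
orientation: [-2.219, -2.219, 0.001]
force: [0.4, -0.3, 0.0]
opening: 0.0328
gripper_force: 15.0
t: 24.5
tool_pos: [0.6403, -0.1808, 0.0515]
orientation: [-2.219, -2.218, 0.003]
force: [-2.1, 0.4, 3.8]
opening: 0.0326
gripper_force: 15.0
t: 24.75
tool_pos: [0.6423, -0.1816, 0.0548]
orientation: [-2.222, -2.221, 0.0]
force: [-0.6, -0.6, -0.0]
opening: 0.0327
gripper_force: 15.0
```

```bash
python3 -m inch '[0.5,0,-0.5,0,20,0.5,0,-1,0,20,0.5,0,-1,0,20]';python3 -m inch '[0,0,-0.3,0,20,0,0,-0.5,0,20,0,0,-0.5,0,20]'
```

```text
t: 25.0
tool_pos: [0.6433, -0.1815, 0.054]
orientation: [2.222, 2.221, 0.0]
force: [-1.2, -0.3, -0.4]
opening: 0.0323
gripper_force: 15.0
t: 25.25
tool_pos: [0.6431, -0.1815, 0.0532]
orientation: [-2.222, -2.221, 0.0]
force: [0.1, -0.4, -0.5]
opening: 0.0326
gripper_force: 15.0
```

```bash
python3 -m inch '[0,0,-0.3,0,20,0,0,-0.5,0,20,0,0,-0.5,0,20]';python3 -m inch '[0,0,-0.3,0,20,0,0,-0.5,0,20,0,0,-0.5,0,20]'
```

```text
t: 25.5
tool_pos: [0.6431, -0.1814, 0.0527]
orientation: [-2.222, -2.221, 0.0]
force: [-0.7, -0.2, 0.1]
opening: 0.0327
gripper_force: 15.0
t: 25.75
tool_pos: [0.6431, -0.1815, 0.0522]
orientation: [-2.222, -2.221, 0.0]
force: [-0.5, 0.4, -1.7]
opening: 0.0327
gripper_force: 15.0
```

```bash
python3 -m inch '[0,0,-0.3,0,20,0,0,-0.5,0,20,0,0,-0.5,0,20]';python3 -m inch '[0,0,-0.3,0,20,0,0,-0.5,0,20,0,0,-0.5,0,20]'
```

```text
t: 26.0
tool_pos: [0.6431, -0.1815, 0.0517]
orientation: [2.222, 2.221, 0.0]
force: [0.1, 0.8, -0.6]
opening: 0.0328
gripper_force: 15.0
t: 26.25
tool_pos: [0.6432, -0.1816, 0.0516]
orientation: [2.222, 2.221, 0.0]
force: [-0.6, 0.4, 1.6]
opening: 0.0328
gripper_force: 15.0
```

```bash
python3 -m inch '[0,0,0,0,20,0,0,0,0,40,0,0,0,0,70,0,0,0,0,100,0,0,0,0,100,0,0,20,0,100,0,0,55,0,100,0,0,95,0,100,0,0,140,0,100,0,0,140,0,100]'
python3 -m inch '[-200,0,20,0,100,-200,0,20,0,100,-200,0,20,0,100,-200,0,20,0,100,-200,0,20,0,100,-200,0,20,0,100,-200,0,20,0,100,-200,0,20,0,100,-200,0,20,0,100]'
python3 - <<'E'
from h import *
s=robot.read_state();print(s['t'],s['tool_pos'],s['force'])
hs=[.137,.0995,.087,.071];M=[(.6585,.131),(.6533,.0278),(.6485,-.0755),(.643,-.182)]
t=read_camera('top');u=read_camera('side')
for c,n in((t,'top'),(u,'side')):
    bs=blobs(blue(c['image']),40)
    for h,m in zip(hs,M):
        p=min((onz(c,b,h)[:2]-m for b,_ in bs),key=np.linalg.norm);print(n,(p*1000).round(1))
cv2.imwrite('pics/fin.png',np.hstack([t['image'][40:240,160:500],u['image'][100:300,150:490]]))
E
```

```text
t: 27.08
tool_pos: [0.6472, -0.1829, 0.2019]
orientation: [2.213, 2.212, 0.009]
force: [2.2, 0.5, 1.5]
opening: 0.0859
gripper_force: 0.0
t: 27.83
tool_pos: [0.444, -0.1816, 0.2114]
orientation: [2.221, 2.221, 0.001]
force: [0.0, 0.1, 0.9]
opening: 0.0929
gripper_force: 0.0
27.8333 [ 0.4440371  -0.18162516  0.21141979] [0.03047005 0.13519914 0.88198187]
top [2.4 2.9]
top [ 0.5 -0.5]
top [ 1.3 -0.8]
top [0.9 0.3]
side [-0.3  1.4]
side [-2.  -1.2]
side [-0.2 -1.3]
side [ 2.3 -0.9]
```

View pics/fin.png

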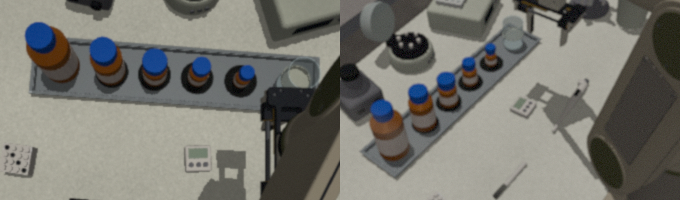

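All four bottles stand upright on their mats in descending order from the half-litre bottle. Each is within about 4 mm of its mat centre, and the beaker and half-litre bottle look unmoved.

```bash
python3 -c "
from plant import job
print(job.close_job())"
```

```text
the job is handed in; nothing more can be done
None
```

The job is handed in: the 250, 100, 50 and 25 mL bottles stand upright in that order from the half-litre bottle, each within about 4 mm of its mat's centre, done at about 28 s of the 115 s allowed, with the half-litre bottle and the beaker left alone.

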